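# Back off the left-hand gas nut behind the jar

## Robot

A 7-joint arm with a two-finger parallel gripper is mounted at the origin on the work surface. World frame = base frame: x ahead of the robot, y to its left, z up, the work surface at z = 0. Lengths are in mm, angles in rad, forces in N, time in s.
With the tool pointing down it reaches from about 400 to 850 mm from the base axis. Payload 6.9 kg.
Tool frame: the origin (TCP) lies at the centre of the arm's flange, where the gripper is bolted on; the fingertips stand 173 mm ahead of it and the grasp point (between the pads) lies 155 mm ahead of it; z points along the fingers, y is the line along which they close (so a half turn about z gives the same grasp; the last joint's range is limited). The gripper opens to 85 mm and grips with 20 to 120 N. Pads are 22 mm wide; open, the fingers measure 114 mm over their backs; the gripper's body (76 mm by 85 mm) begins 54 mm behind the grasp point. The pads swing forward as they close: fully open they stand 13 mm farther back than shut.
Start: joints at [-1.212, 0.507, -0.238, 1.5, 0.126, 1.149, -0.155], TCP at [156.95, 604.967, 404.675] pointing down, gripper open.
Joint ranges: [-3.08, 3.08], [-0.24, 2.05], [-1.43, 1.35], [0, 2.5], [-1.52, 4.66], [0.17, 1.96], [-2.89, 2.89]. Speed limits (rad/s): [2.39, 2.39, 3.14, 3.14, 3.14, 3.14, 3.14].

## Interface

Orientations are given as a rotation vector (axis times angle).
In Python, from plant import ctrl gives the robot as it stands.
- The arm moves only by the shell command python3 drive.py, which reads ROWS from standard input. ROWS is a JSON list of rows, 1 to 12 of them, each of 5 numbers: the finger opening in mm, then dx, dy, dz in units of 25 mm, then a turn about the tool's z in units of 0.1 rad; each row is the pose to reach, as a shift and turn from the pose commanded when the command began, along the tool's axes at that moment; what a row does not reach only later rows make up. A row lasts 1/12 s, in which the tool goes at most 41.7 mm and 0.125 rad, less where a joint would pass 70% of its speed; a pose out of reach is approached as far as the arm can. The fingers move at their own pace and stop on an object; the grip force is fixed at half the most. Time passes only in rows, so rows that do not move let the fingers close. It prints the time, the measured TCP pose, the force, the opening and the grip force at its end. Input that does not fit is refused with a message, and nothing moves.
- ctrl.sense(): the state, without advancing time (a new reading comes with each control period).
- ctrl.camera(name): name is "scene" or "top" or "wrist"; returns a dict with "color" (384x512x3 uint8, red, green, blue), "fx", "fy", "cx", "cy" (pixels), "k1" (the pictures are not rectified: a ray, as slopes to the right and down, at radius r is drawn at 1 + k1 r^2 times it, then the intrinsics apply), "rvec" (rotation vector, rad) and "tvec" (3), from world to camera coordinates, as OpenCV has them. Camera axes: x right, y down, z forward; pixel columns grow to the right and rows downward; lengths in mm; the calibration is good to about 2 mm. A picture is of the moment at which its call begins. There is no depth.
- ctrl.sign_off(): hands the job in; it is judged then, once.
The state is a dict: "time_s": time; "q": joint angles; "dq": joint speeds; "joint_torque": joint torques, N m; "tool_pos": TCP position; "orientation": TCP orientation; "contact_force": force on the tool from outside, world axes, zero at the start; "ft_torque": the same for the moment, N m; "grip_width": finger opening in mm; "finger_force": force on a finger pad.
Only numpy, scipy, OpenCV 4.12 (cv2) and the standard library are available. Lean on these libraries where they do the work, as an engineer would, in place of code of your own. Each camera call takes 0.05 s, during which the arm holds its last target. There are 200 camera calls.

## Task

The glass jar on the cork coaster stands in front of the gas regulator. Set the jar aside upright on the bare counter, clear of its coaster, then unscrew the regulator's brass wing nut all the way to its stop (it is a gas fitting with a left-hand thread, so it loosens clockwise, and it stays captive), and finally stand the jar back on its coaster. Set the glass down gently, do not tip it, and leave the pressure cooker, pot lid and spatula where they are.

Things in the scene. Friction and masses are not known exactly. Their poses are not given: they have to be found in the camera images.
- gas_outlet: Fixed gas outlet: steel flange 100 mm across, 14 mm high, copper pipe, and a grey round regulator 76 mm across whose axis leans 35 deg from vertical towards the outlet's -x side (roughly to the robot). Origin at the centre of the flange's underside, z up. The nut's axis starts at (0, 0, 75 mm) in this frame and runs up along (-0.574, 0, 0.819). A thin copper pipe stands behind it (x = +85 mm).
- wing_nut (a joint): Turn of the brass wing nut, rad: 0 = tight, 2.4 = fully backed off at its stop. It grows when the nut is turned CLOCKWISE as seen looking at the wings from outside along the axis (left-hand thread). Starts at 0.02 to 0.35. Friction 0.18 N m, no spring: it stays where left. The nut moves out 2 mm along its axis per rad and stays captive.
- wing_grip (a point): Grip point in the wings, on the nut's axis, 81 mm (tight) to 86 mm (at the stop) along it from the axis start. Its z points outward along the axis, its x along the wings, its y through their thickness. The wings are one flat brass bar 54 mm long, 12 mm thick, 30 mm high, from 22 mm below this point (there begins the round collar, 44 mm across) to 8 mm above it.
- jar: Empty glass jar with a clipped-on steel lid, one rigid loose piece of 0.35 to 0.7 kg: 88 mm across (93 mm over the wire clips), 180 mm high to the top of the lid, with a round dark wooden knob 30 mm across on top, from 180 to 222 mm. Origin at the centre of its underside, z up.
- coaster: Fixed round cork coaster 120 mm across and 4 mm thick, where the jar stands on the granite counter (its top is z = 0). Origin at the centre of its underside.
- pressure_cooker: Bystander: open empty steel pressure cooker, 228 mm across, 135 mm high, two black side handles along its x (305 mm over them). Origin at the centre of its underside.
- pot_lid: Bystander: aluminium pot lid of 200 mm standing upright on a small wooden stand 100 x 130 mm, 212 mm high in all. Origin at the centre of its underside.
- spatula: Bystander: wooden spatula 280 mm long lying flat along its x. Origin on its underside.

How it is judged (in metres and radians):
On the way, in this order (a step that is already met when the one before it is completed fails the run):
1. The jar stands upright on the bare counter, clear of its coaster, released (horizontal distance between jar and coaster above 0.1 m and height (world z) of jar below 0.004 m and angle between jar's own z axis and vertical below 0.08 rad and linear speed of jar below 0.02 m/s and contact force between jar and the fingers below 0.2 N), for 0.2 s.
2. The wing nut is backed off to its stop while the jar stands aside (value of joint wing_nut above 2.15 rad and horizontal distance between jar and coaster above 0.1 m), for 0.2 s.
At the end, for the whole second after the job is handed in: The wing nut stands within 0.25 rad of its fully backed-off stop (2.4 rad), and the jar stands upright (within 0.06 rad) and at rest on its cork coaster, its centre within 22 mm of the coaster's (value of joint wing_nut above 2.15 rad and horizontal distance between jar and coaster below 0.022 m and height (world z) of jar below 0.008 m and angle between jar's own z axis and vertical below 0.06 rad and linear speed of jar below 0.02 m/s); the robot touches nothing.
It fails at once if The jar is tipped by more than 0.4 rad (angle between jar's own z axis and vertical above 0.4 rad).
It fails at once if The jar is dropped or banged down: within 12 mm of the counter it moves faster than 0.4 m/s (height (world z) of jar below 0.012 m and linear speed of jar above 0.4 m/s).
It fails at once if The pressure cooker, pot lid or spatula is shifted by more than 30 mm (distance of any of pressure_cooker, pot_lid, spatula from where it was at the start of the episode above 0.03 m).
It also fails if it takes over 64 s, if anything falls off the work surface, if the arm or the gripper's body presses on something with over 40 N, if the wrist force passes 120 N, or if a joint passes its speed limit or range.

## Working session

There is one attempt and no reset: what is moved stays moved. The work goes in short steps, Python scripts to look and compute and a shell command to move; the robot and the scene stay as the last step left them, time stands still between calls to the robot, and variables do not carry over. Pictures are saved under pics/ and viewed, at most 10 in all, crops included, and the job is handed in when it is done.

```bash
ls; mkdir -p pics; python3 - <<'E'
from plant import ctrl
import cv2
s=ctrl.sense();print(s)
for n in("scene","top"):
    c=ctrl.camera(n);print(n,{k:c[k] for k in c if k!="color"})
    cv2.imwrite(f"pics/{n}0.png",c["color"][:,:,::-1])
E
```

```text
drive.py
pics
plant.py
{'time_s': 0.0, 'q': array([-1.21149022,  0.50835384, -0.23755154,  1.50114394,  0.12567273,
        1.14890399, -0.15478957]), 'dq': array([ 0.00072299, -0.00056876,  0.00248435, -0.00107648,  0.00014019,
        0.00034074,  0.00098213]), 'joint_torque': array([ 7.64001061e-05, -6.20594573e+01, -2.18635730e+00, -2.49647069e+01,
        1.28044581e-02,  1.20413530e-02,  3.62414244e-05]), 'tool_pos': array([156.93568435, 604.77340514, 403.81653724]), 'orientation': array([-3.97514484e-01, -3.11610446e+00,  2.83727058e-03]), 'contact_force': array([ 0.09265377,  0.54051462, -0.00626982]), 'ft_torque': array([-0.00963015, -0.0040001 , -0.01890506]), 'finger_force': 0.0, 'grip_width': 85.16462968658462}
scene {'fx': 378.33093451105816, 'fy': 378.33093451105816, 'cx': 257.4239651465404, 'cy': 193.385417651101, 'k1': -0.12509446188483697, 'rvec': array([ 0.45792315,  2.73856305, -1.14263336]), 'tvec': array([ 492.45440202,  -25.81240649, 1265.18965388])}
top {'fx': 372.8671721222016, 'fy': 372.8671721222016, 'cx': 260.73680886248883, 'cy': 189.2014921291038, 'k1': -0.007480749885506212, 'rvec': array([ 2.1539653 , -2.19037468,  0.08272017]), 'tvec': array([   9.02764248,  544.56163819, 1116.76755616])}
```
View pics/scene0.png

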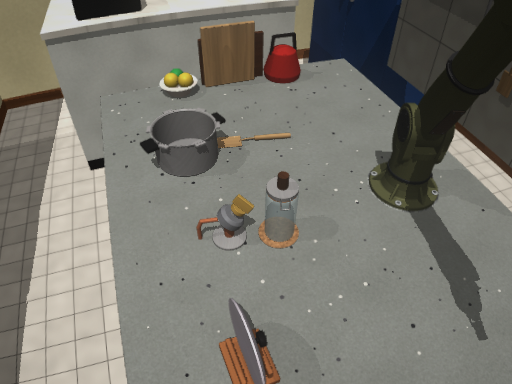

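View pics/top0.png

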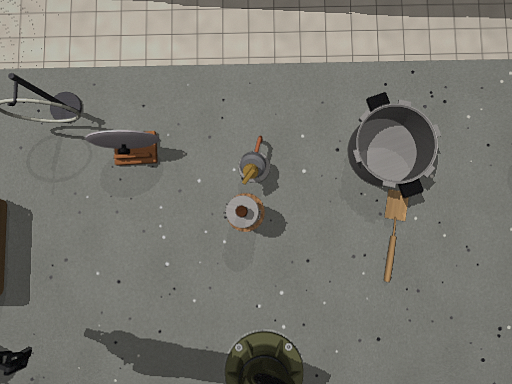

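The scene view shows the jar knob at (283,181), the coaster around (279,233), the brass nut at (242,207) and the flange around (230,236). In the top view the knob is at (242,211), the nut at (250,172), the stand at (137,147), and the cooker and spatula are on the right (−y). Next I'll measure these.

```bash
cat > h.py <<'E'
import cv2, numpy as np
from scipy.spatial.transform import Rotation as R
def geom(c):
    K=np.array([[c["fx"],0,c["cx"]],[0,c["fy"],c["cy"]],[0,0,1]]);D=np.array([c["k1"],0,0,0.])
    return K,D,R.from_rotvec(c["rvec"]).as_matrix(),np.array(c["tvec"])
def ray(c,uv):
    K,D,M,t=geom(c)
    p=cv2.undistortPoints(np.array([[uv]],float),K,D)[0,0]
    d=M.T@np.r_[p,1]; return -M.T@t,d/np.linalg.norm(d)
def plane(c,uv,z):
    o,d=ray(c,uv); return o+d*(z-o[2])/d[2]
def tri(a,b):
    (o,d),(p,e)=a,b
    s=np.linalg.lstsq(np.c_[d,-e],p-o,rcond=None)[0]
    x,y=o+s[0]*d,p+s[1]*e; return (x+y)/2,np.linalg.norm(x-y)
def proj(c,X):
    K,D,M,t=geom(c)
    return cv2.projectPoints(np.array(X,float).reshape(-1,1,3),np.array(c["rvec"],float),t,K,D)[0][:,0]
def blobs(c,lo,hi,box,amin=15):
    h=cv2.cvtColor(c["color"],cv2.COLOR_RGB2HSV); m=cv2.inRange(h,lo,hi)
    k=np.zeros_like(m); x0,y0,x1,y1=box; k[y0:y1,x0:x1]=m[y0:y1,x0:x1]
    cs,_=cv2.findContours(k,cv2.RETR_EXTERNAL,cv2.CHAIN_APPROX_NONE)
    return sorted([x for x in cs if cv2.contourArea(x)>amin],key=cv2.contourArea,reverse=True)
def cen(x):
    m=cv2.moments(x); return np.array([m["m10"],m["m01"]])/m["m00"]
E
python3 - <<'E'
from plant import ctrl
from h import *
C={n:ctrl.camera(n) for n in("scene","top")}
import pickle;pickle.dump(C,open("c0.pkl","wb"))
for n,pts in(("scene",[(283,181),(279,238),(242,207),(236,205),(230,236)]),("top",[(242,211),(260,215),(250,172),(262,160),(258,146)])):
    h=cv2.cvtColor(C[n]["color"],cv2.COLOR_RGB2HSV)
    for p in pts: print(n,p,h[p[1],p[0]],plane(C[n],p,0).round())
s=C["scene"]["color"][150:260,180:320];t=C["top"]["color"][120:245,200:300]
s=cv2.resize(s,None,fx=4,fy=4);t=cv2.resize(t,(0,0),fx=4,fy=4)
out=np.zeros((500,960,3),np.uint8);out[:440,:560]=s;out[:,560:]=t[:500,:400]
cv2.imwrite("pics/crop0.png",cv2.resize(out,(800,417))[:,:,::-1])
E
```

```text
scene (283, 181) [11 85 48] [ 378. -151.    0.]
scene (279, 238) [ 23  29 113] [480.  72.   0.]
scene (242, 207) [ 20 151 130] [545. -80.   0.]
scene (236, 205) [ 19 150 131] [560. -95.   0.]
scene (230, 236) [ 10 129  99] [613.  19.   0.]
top (242, 211) [ 11 152  79] [480.  59.   0.]
top (260, 215) [15 79 84] [466.   4.   0.]
top (250, 172) [ 20 148 155] [601.  33.   0.]
top (262, 160) [120   3 101] [639.  -5.   0.]
top (258, 146) [ 10 162 142] [684.   7.   0.]
```

View pics/crop0.png

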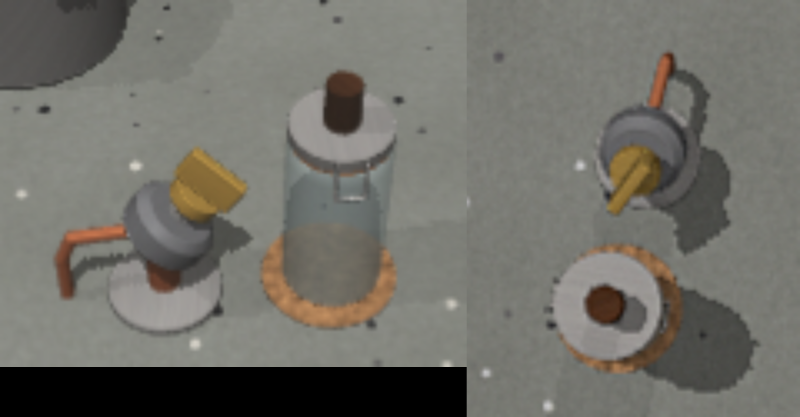

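The crop shows the knob, coaster ring, flange, copper pipe and tilted wing bar clearly in both views. The bar runs diagonally, from (610,212) to (650,155) in the right crop. Next I'll triangulate.

```bash
python3 - <<'E'
from h import *
import pickle;C=pickle.load(open("c0.pkl","rb"));S,T=C["scene"],C["top"]
f=lambda x,y:(180+x/3.333,150+y/3.333)
g=lambda x,y:(200+(x-467)/3.333,120+y/3.333)
B={"scene":(180,150,320,260),"top":(200,120,300,245)}
kn={n:blobs(C[n],(0,60,0),(16,255,95),B[n]) for n in C}
for n in C:print(n,"knob",[(cen(x).round(1),cv2.boundingRect(x)) for x in kn[n][:3]])
print("knob top tri",tri(ray(S,f(345,83)),ray(T,g(605,305))))
br={n:blobs(C[n],(17,110,60),(26,255,255),B[n]) for n in C}
for n in C:print(n,"brass",[(cen(x).round(1),cv2.boundingRect(x),cv2.contourArea(x)) for x in br[n][:3]])
# coaster orange outer contour
for n in C:
    co=blobs(C[n],(8,60,60),(17,255,255),B[n],8)
    for x in co[:4]:print(n,"orange",cen(x).round(1),cv2.boundingRect(x),cv2.contourArea(x))
# hand points
print("flange S",plane(S,f(165,290),14),"T approx",plane(T,g(648,157),14))
print("pipe end foot S",plane(S,f(67,295),0),"pipe top",tri(ray(S,f(66,240)),ray(T,g(668,60))))
for nm,a,b in(("wing A (near robot/left)",f(246,186),g(612,211)),("wing B",f(198,149),g(650,155))):
    print(nm,tri(ray(S,a),ray(T,b)))
for n in C: print(n,"colour samples",C[n]["color"].shape)
E
```

```text
scene knob [(array([282.4, 180.1]), (277, 171, 12, 19)), (array([229.1, 231.9]), (224, 228, 10, 8))]
top knob [(array([241.1, 210.8]), (236, 206, 12, 11)), (array([256.8, 222.4]), (246, 208, 19, 23)), (array([259.6, 206.2]), (257, 203, 7, 7))]
knob top tri (array([471.30208894,  47.73173634, 222.89479495]), np.float64(1.48923586452998))
scene brass [(array([240.9, 205.7]), (231, 194, 23, 22), 286.0)]
top brass [(array([249.4, 171.9]), (242, 164, 16, 20), 183.0)]
scene orange [277.4 237.7] (258, 220, 41, 28) 351.0
scene orange [203.9 224.7] (196, 217, 22, 23) 117.0
scene orange [283.1 174.7] (278, 171, 11, 8) 55.5
scene orange [228.2 233.3] (224, 229, 10, 9) 50.0
top orange [253.6 213.7] (228, 193, 37, 39) 230.0
top orange [240.5 211. ] (236, 206, 10, 11) 70.0
top orange [257.8 143.7] (254, 136, 9, 16) 47.0
flange S [618.41926103  33.63058232  14.        ] T approx [614.57549395  18.81223365  14.        ]
pipe end foot S [698.59194051   0.81231473   0.        ] pipe top (array([692.79711377,  -1.48573883,  68.57191531]), np.float64(1.5062511019322973))
wing A (near robot/left) (array([551.01866844,  46.69352699, 134.6270226 ]), np.float64(2.517090979404645))
wing B (array([587.57215012,  16.28863438, 160.57274475]), np.float64(15.161661153008232))
scene colour samples (384, 512, 3)
top colour samples (384, 512, 3)
```

```bash
cat >> h.py <<'E'
def go(s,xyz):
    "shift in tool axes from the present pose to world xyz of the TCP"
    M=R.from_rotvec(s["orientation"]).as_matrix(); return (M.T@(np.array(xyz)-s["tool_pos"])).round(1)
def circ(P,r):
    from scipy.optimize import least_squares
    P=np.array(P)[:,:2]
    f=least_squares(lambda c:np.hypot(*(P-c).T)-r,P.mean(0),loss="soft_l1",f_scale=1.5); return f.x,np.abs(f.fun).mean()
E
python3 - <<'E'
from h import *
from plant import ctrl
import pickle;C=pickle.load(open("c0.pkl","rb"));S,T=C["scene"],C["top"]
B={"scene":(250,215,310,260),"top":(225,190,270,235)}
for n in C:
    co=blobs(C[n],(8,60,60),(17,255,255),B[n],100)[0]
    P=np.array([plane(C[n],p,4) for p in cv2.convexHull(co)[:,0].astype(float)])
    print(n,"coaster",circ(P,60),len(P),P[:,:2].min(0),P[:,:2].max(0))
    b=blobs(C[n],(17,110,60),(26,255,255),{"scene":(180,150,320,260),"top":(200,120,300,245)}[n])[0]; C[n]["b"]=cen(b)
    print(cv2.approxPolyDP(cv2.convexHull(b),1.5,True)[:,0].tolist())
print("brass",tri(ray(S,S["b"]),ray(T,T["b"])))
print("knob mid/top check",plane(T,(241.1,210.8),224))
s=ctrl.sense();print(go(s,(471,48,460)))
E
```

```text
scene coaster (array([474.82310051,  51.3016853 ]), np.float64(0.3433532191802531)) 16 [415.15950575  -4.00778573] [534.16179642 111.33681172]
[[239, 194], [253, 205], [247, 213], [242, 215], [235, 214], [231, 208], [233, 200]]
top coaster (array([476.58155941,  49.87942269]), np.float64(0.5132431006012732)) 23 [417.64968026  -9.0662784 ] [535.53746217 102.89491155]
[[255, 165], [257, 167], [257, 174], [243, 183], [243, 168], [247, 164]]
brass (array([582.55452608,  30.33412371, 129.44421829]), np.float64(3.600743954977883))
knob mid/top check [473.73470533  48.08986058 224.        ]
[-443.8 -460.2  -55.3]
```

Units first: shifts go in units of 25 mm and turns go in units of 0.1 rad. So -460 mm is -18.4, -444 mm is -17.76.

```bash
echo '[[85, -1.6, -1.6, -2.2, 0], [85, -17.76, -18.4, -2.2, 0], [85, -17.76, -18.4, -2.2, 0], [85, -17.76, -18.4, -2.2, 0], [85, -17.76, -18.4, -2.2, 0], [85, -17.76, -18.4, -2.2, 0], [85, -17.76, -18.4, -2.2, 0], [85, -17.76, -18.4, -2.2, 0], [85, -17.76, -18.4, -2.2, 0], [85, -17.76, -18.4, -2.2, 0], [85, -17.76, -18.4, -2.2, 0], [85, -17.76, -18.4, -2.2, 0]]' | python3 drive.py
python3 - <<'E'
from h import *
from plant import ctrl
s=ctrl.sense();print(s["time_s"],s["q"].round(2),s["tool_pos"],go(s,(473,48,460)))
E
```

```text
time_s: 1.2
tool_pos: [397.2, 178.2, 453.5]
orientation: [0.397, 3.116, 0.0]
contact_force: [1.2, -0.3, -0.4]
grip_width: 84.9
finger_force: 0.0
1.2 [-0.44  0.16 -0.04  1.88  0.01  1.1   0.83] [397.20414377 178.19355438 453.52254192] [-106.1 -107.    -6.5]
```

```bash
echo '[[85, -4.24, -4.28, -0.28, 0], [85, -4.24, -4.28, -0.28, 0], [85, -4.24, -4.28, -0.28, 0], [85, -4.24, -4.28, -0.28, 0], [85, -4.24, -4.28, -0.28, 0], [85, -4.24, -4.28, -0.28, 0]]' | python3 drive.py
python3 - <<'E'
from h import *
from plant import ctrl
import pickle
s=ctrl.sense();print(s["q"].round(2))
C={n:ctrl.camera(n) for n in("wrist","top","scene")};pickle.dump(C,open("c1.pkl","wb"))
W=C["wrist"];K,D,M,t=geom(W);print("campos",-M.T@t)
cv2.imwrite("pics/w1.png",W["color"][:,:,::-1])
E
```

```text
time_s: 1.7
tool_pos: [473.0, 48.7, 460.0]
orientation: [-0.403, -3.115, 0.0]
contact_force: [-0.2, 1.8, 0.4]
grip_width: 85.0
finger_force: 0.0
[-0.2   0.23  0.06  1.78 -0.02  1.13  1.18]
campos [406.84567198  65.64396358 428.94961273]
```

View pics/w1.png

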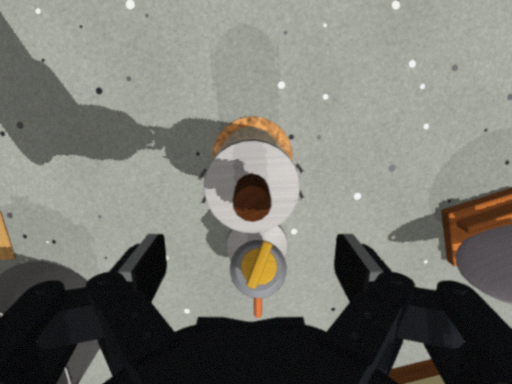

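The wrist view shows the knob top around (252,204), the lid circle around (252,187) and the brass bar from (268,243) to (255,285), with the coaster behind. I'll refine the jar and nut from this and start the approach.

```bash
python3 - <<'E'
from h import *
from plant import ctrl
import pickle;C=pickle.load(open("c1.pkl","rb"));W,T,S=C["wrist"],C["top"],C["scene"]
k=blobs(W,(0,60,0),(14,255,110),(220,160,290,230),100)[0];x,y,w,h=cv2.boundingRect(k)
print("knob box",x,y,w,h,W["fx"])
top=(x+w/2-.5,y+h-w/2-.5)
print("knob top tri scene",tri(ray(W,top),ray(S,(283,174.7))),"plane",plane(W,top,224))
h=cv2.cvtColor(W["color"],cv2.COLOR_RGB2HSV)
print("lid px",h[165,250],h[187,225],"bg",h[100,150])
m=cv2.inRange(h,(0,0,150),(180,40,235));m[:130]=0;m[240:]=0;m[:,:195]=0;m[:,310:]=0
m=cv2.morphologyEx(m,cv2.MORPH_OPEN,np.ones((5,5)))
c=max(cv2.findContours(m,cv2.RETR_EXTERNAL,cv2.CHAIN_APPROX_NONE)[0],key=cv2.contourArea)
P=[plane(W,p,184) for p in cv2.convexHull(c)[:,0].astype(float)]
print("lid",circ(P,44),np.ptp(np.array(P),axis=0))
b=blobs(W,(17,110,60),(28,255,255),(225,230,300,300),50)[0]
print("brass",cen(b),cv2.approxPolyDP(cv2.convexHull(b),1.5,True)[:,0].tolist())
for n,u in(("nutS",(240.9,205.7)),):print(tri(ray(W,cen(b)),ray(S,u)))
# copper pipe and flange
o=blobs(W,(0,120,60),(16,255,255),(240,290,280,320),10)[0];print("pipe",cen(o),cv2.boundingRect(o))
s=ctrl.sense()
for z in(363,):print(go(s,(*plane(W,top,224)[:2],z)))
big=cv2.resize(W["color"][225:325,195:325],None,fx=6,fy=6,interpolation=cv2.INTER_CUBIC)
cv2.imwrite("pics/w1c.png",big[:,:,::-1])
E
```

```text
knob box 233 174 38 47 287.83993922058386
knob top tri scene (array([472.40662407,  49.10517752, 224.87781513]), np.float64(0.3642741856912339)) plane [472.5381044   49.15151963 224.        ]
lid px [ 20   8 184] [ 20   7 116] bg [ 44  17 161]
lid (array([475.12421554,  51.55770446]), np.float64(9.978235762389964)) [102.68039418 123.13191059   0.        ]
brass [258.86995922 265.31188642] [[265, 241], [272, 245], [276, 270], [269, 281], [253, 288], [247, 285], [241, 263], [248, 251]]
(array([581.10131017,  30.28749727, 129.08723913]), np.float64(1.131150219595095))
pipe [257.63805436 306.69527897] (254, 298, 8, 20)
[-1.1 -2.  97.1]
```

View pics/w1c.png

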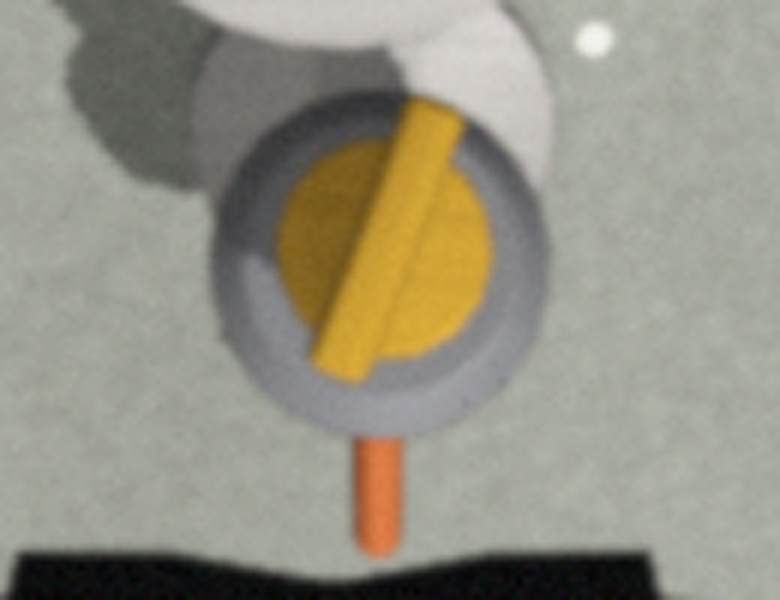

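The crop looks nearly along the nut's axis. The bar's top face runs from (436,112) to (340,370), the regulator is centred around (380,265) and the pipe is at (380,500). Now I'll lower onto the knob and grip it, then compute the nut geometry.

```bash
echo '[[85, -0.04, -0.08, 1.6, 0], [85, -0.04, -0.08, 3, 0], [85, -0.04, -0.08, 3.6, 0], [85, -0.04, -0.08, 3.84, 0], [85, -0.04, -0.08, 3.84, 0], [20, -0.04, -0.08, 3.84, 0], [20, -0.04, -0.08, 3.84, 0], [20, -0.04, -0.08, 3.84, 0], [20, -0.04, -0.08, 3.84, 0], [20, -0.04, -0.08, 3.84, 0], [20, -0.04, -0.08, 3.84, 0], [20, -0.04, -0.08, 3.84, 0]]' | python3 drive.py
python3 - <<'E'
from h import *
import pickle;C=pickle.load(open("c1.pkl","rb"));W,T,S=C["wrist"],C["top"],C["scene"]
A=tri(ray(W,(267.7,243.7)),ray(S,(253.8,205.8)));B=tri(ray(W,(251.7,286.7)),ray(S,(239,194.5)));print(A,B)
A,B=A[0],B[0];print("mid",(A+B)/2,"len",np.linalg.norm(A-B))
p=plane(W,(258,300),70);print("pipe",p)
# plane-based: axis direction through outlet yaw guess
f=plane(T,(254.3,167.1),14);print("flange",f)
for e in (A,B):pass
E
```

```text
time_s: 2.85
tool_pos: [473.4, 48.2, 365.2]
orientation: [0.397, 3.114, 0.002]
contact_force: [-0.2, 2.1, 6.2]
grip_width: 28.9
finger_force: 59.3
(array([551.57177846,  48.12450391, 137.2779716 ]), np.float64(3.0626888583545333)) (array([583.22369666,  21.2248841 , 164.1651639 ]), np.float64(2.4006004562283176))
mid [567.39773756  34.674694   150.72156775] len 49.480850656266014
pipe [671.85661264   7.38392618  70.        ]
flange [614.59053122  18.8288562   14.        ]
```

Knob gripped at 28.9 mm, as expected for a 30 mm knob. The wing bar measures 50 mm long and its top middle is at about (567,34,150), which agrees with the outlet geometry. Next, lift the jar and carry it to about (450,240).

In the tool's units: 180 mm is 7.2, 70 mm is 2.8.

```bash
echo '[[20, 0, 0, -0.32, 0], [20, 0, 0, -1, 0], [20, 0.2, 0.6, -1.6, 0], [20, 0.6, 1.6, -1.6, 0], [20, 1.04, 2.72, -1.6, 0], [20, 1.52, 3.92, -1.6, 0], [20, 2, 5.12, -1.6, 0], [20, 2.4, 6.16, -1.6, 0], [20, 2.64, 6.8, -1.6, 0], [20, 2.8, 7.2, -1.6, 0], [20, 2.8, 7.2, -1.6, 0], [20, 2.8, 7.2, -1.6, 0]]' | python3 drive.py
echo '[[20, 0, 0, 0.4, 0], [20, 0, 0, 0.88, 0], [20, 0, 0, 1.28, 0], [20, 0, 0, 1.52, 0], [20, 0, 0, 1.6, 0], [20, 0, 0, 1.64, 0], [20, 0, 0, 1.68, 0], [20, 0, 0, 1.68, 0]]' | python3 drive.py
```

```text
time_s: 3.85
tool_pos: [450.4, 239.0, 403.8]
orientation: [-0.397, -3.115, 0.003]
contact_force: [0.7, -0.8, -6.0]
grip_width: 28.4
finger_force: 60.4
time_s: 4.52
tool_pos: [450.7, 239.4, 362.6]
orientation: [0.398, 3.116, 0.0]
contact_force: [0.3, -0.3, -6.5]
grip_width: 28.7
finger_force: 60.2
```

```bash
echo '[[20, 0, 0, 0.028, 0], [20, 0, 0, 0.04, 0], [20, 0, 0, 0.04, 0]]' | python3 drive.py; echo '[[20, 0, 0, 0.02, 0], [20, 0, 0, 0.04, 0], [20, 0, 0, 0.04, 0]]' | python3 drive.py; python3 - <<'E'
from plant import ctrl
s=ctrl.sense();print(s["contact_force"],s["tool_pos"])
E
```

```text
time_s: 4.77
tool_pos: [450.5, 239.7, 361.4]
orientation: [0.397, 3.116, 0.0]
contact_force: [0.0, 0.2, -7.2]
grip_width: 28.6
finger_force: 60.2
time_s: 5.02
tool_pos: [450.6, 239.9, 361.2]
orientation: [0.397, 3.115, 0.002]
contact_force: [-1.7, 0.5, 4.6]
grip_width: 28.7
finger_force: 61.6
[-1.71261394  0.5158373   4.61901005] [450.5984221  239.92412332 361.20075255]
```

Touchdown confirmed: the force went from −7 N to +4.6 N. Now release, rise and go over the nut with the half-turn.

In the tool's units: -100 mm is -4, -60 mm is -2.4, -0.5 rad is -5.

```bash
echo '[[85, 0, 0, 0, 0], [85, 0, 0, 0, 0], [85, 0, 0, 0, 0], [85, 0, 0, 0, 0], [85, 0, 0, -0.4, 0], [85, 0, 0, -1.6, 0], [85, 0, 0, -3.2, 0], [85, -0.8, -0.8, -4, -1], [85, -1.6, -1.6, -4, -2], [85, -2.4, -2.4, -4, -3], [85, -3.2, -3.2, -4, -4], [85, -4, -4, -4, -5]]' | python3 drive.py
python3 - <<'E'
from h import *
from plant import ctrl
import pickle
s=ctrl.sense();print(s["q"].round(2),go(s,(540,32,420)))
C={n:ctrl.camera(n) for n in("top","scene")};pickle.dump(C,open("c2.pkl","wb"))
out=np.hstack([C["scene"]["color"][130:270,160:420],C["top"]["color"][130:270,130:290]])
cv2.imwrite("pics/p2.png",cv2.resize(out,(800,267))[:,:,::-1])
E
```

```text
time_s: 6.02
tool_pos: [522.7, 116.6, 460.5]
orientation: [-0.394, 3.116, 0.0]
contact_force: [-0.6, 0.8, -0.4]
grip_width: 84.8
finger_force: 0.0
[-0.23  0.32 -0.06  1.64  0.02  1.18  1.54] [  4.3 -86.2  40.5]
```

View pics/p2.png

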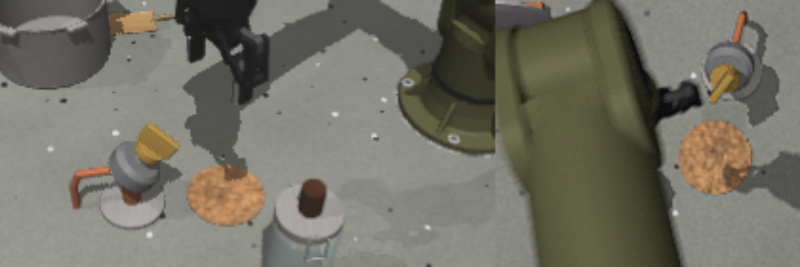

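The jar stands upright to the side, the coaster is fully visible and the nut is unobstructed. Positive tool turns lower q7 (1.54, so there is enough range). I'll align over the nut and measure again with the wrist camera.

```bash
echo '[[40, 0.08, -1.2, 0.8, 1], [40, 0.16, -2.4, 1.6, 2], [40, 0.16, -3.44, 1.6, 3], [40, 0.16, -3.44, 1.6, 4.2], [40, 0.16, -3.44, 1.6, 5.4], [40, 0.16, -3.44, 1.6, 6.6], [40, 0.16, -3.44, 1.6, 7.8], [40, 0.16, -3.44, 1.6, 9], [40, 0.16, -3.44, 1.6, 9.4], [40, 0.16, -3.44, 1.6, 9.4], [40, 0.16, -3.44, 1.6, 9.4]]' | python3 drive.py
python3 - <<'E'
from h import *
from plant import ctrl
import pickle
s=ctrl.sense();print(s["q"].round(2))
W=ctrl.camera("wrist");pickle.dump(W,open("w3.pkl","wb"));K,D,M,t=geom(W);print(-M.T@t)
u=proj(W,[(570,32,143)])[0];print(u)
x,y=u.astype(int);x0,y0=max(0,x-65),max(0,y-50);print(x0,y0)
cv2.imwrite("pics/w3.png",cv2.resize(W["color"][y0:y0+100,x0:x0+130],None,fx=6,fy=6,interpolation=cv2.INTER_CUBIC)[:,:,::-1])
# coaster again
C=pickle.load(open("c2.pkl","rb"))
for n,bx in(("scene",(215,210,255,255)),("top",(225,190,275,235))):
    co=blobs(C[n],(5,60,60),(20,255,255),bx,100)[0]
    print(n,circ([plane(C[n],p,4) for p in cv2.convexHull(co)[:,0].astype(float)],60))
E
```

```text
time_s: 7.03
tool_pos: [539.2, 33.9, 420.2]
orientation: [-1.065, -2.955, -0.0]
contact_force: [0.2, 0.0, 0.1]
grip_width: 40.1
finger_force: 0.0
[-0.24  0.36  0.19  1.7  -0.07  1.08  0.85]
[486.62023484  77.22596163 389.11363132]
[270.52278015 213.49094869]
205 163Traceback (most recent call last):
  File "<stdin>", line 12, in <module>
IndexError: list index out of range
```

View pics/w3.png

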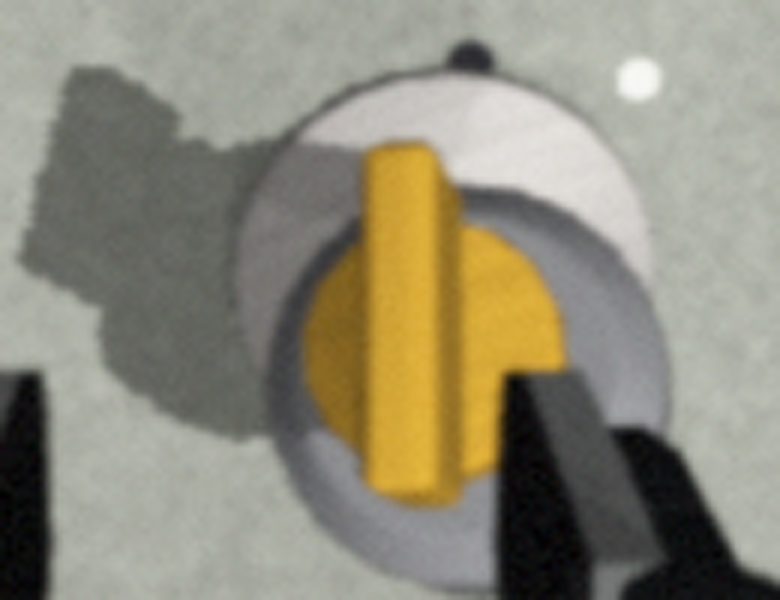

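The bar's top face lies along the tool's x, from crop (403,148) to (403,490), so the yaw is right. The fingers straddle it to the right of centre. Next I'll triangulate between the two wrist views.

```bash
python3 - <<'E'
from h import *
from plant import ctrl
import pickle
W=pickle.load(open("w3.pkl","rb"));C=pickle.load(open("c1.pkl","rb"));W1,S=C["wrist"],C["scene"]
px=lambda x,y:(205+x/6-.4,163+y/6-.4)
E={"A":(px(403,148),(267.7,243.7),(253.8,205.8)),"B":(px(403,490),(251.7,286.7),(239,194.5))}
P=[]
for k,(a,b,c) in E.items():
    print(k,tri(ray(W,a),ray(W1,b)),tri(ray(W,a),ray(S,c)));P.append((tri(ray(W,a),ray(W1,b))[0]+tri(ray(W,a),ray(S,c))[0])/2)
m=(P[0]+P[1])/2;print("mid",m,np.linalg.norm(P[0]-P[1]),"plane149",plane(W,px(403,320),149))
fl=plane(W,px(443,265),14);print("flange",fl)
s=ctrl.sense();M=R.from_rotvec(s["orientation"]).as_matrix();print(M.round(3))
print(go(s,(570,32,300)))
E
```

```text
A (array([552.95266044,  47.33307061, 136.96594114]), np.float64(0.5258332790027112)) (array([551.65839779,  48.44612465, 137.20468673]), np.float64(2.746350917947256))
B (array([586.36588743,  19.20744285, 161.71649427]), np.float64(1.4978527906526287)) (array([583.83567091,  20.72751632, 164.47713209]), np.float64(4.07335413651856))
mid [568.70315414  33.92853861 150.09106356] 50.316708904268076 plane149 [570.49264242  32.51127079 149.        ]
flange [612.93672289  22.85927126  14.        ]
[[-0.77   0.638 -0.   ]
 [ 0.638  0.77   0.   ]
 [ 0.     0.    -1.   ]]
[-24.9  18.3 120.2]
```

In the tool's units: 117 mm is 4.68, 85 mm is 3.4.

```bash
echo '[[34, -0.52, 0.4, 0.8, 0], [34, -1.04, 0.8, 1.6, 0], [34, -1.04, 0.8, 2.6, 0], [34, -1.04, 0.8, 3.4, 0], [34, -1.04, 0.8, 4, 0], [34, -1.04, 0.8, 4.4, 0], [34, -1.04, 0.8, 4.68, 0], [34, -1.04, 0.8, 4.68, 0], [34, -1.04, 0.8, 4.68, 0]]' | python3 drive.py
python3 - <<'E'
from h import *
from plant import ctrl
s=ctrl.sense();print(s["q"].round(2),s["ft_torque"])
W=ctrl.camera("wrist")
c=W["color"]; b=blobs(W,(17,110,60),(28,255,255),(150,100,400,384),30);print([(cen(x),cv2.boundingRect(x)) for x in b])
S=ctrl.camera("scene")["color"][150:260,180:300]
o=np.zeros((300,800,3),np.uint8);o[:,:400]=cv2.resize(c,(400,300));o[:,400:727]=cv2.resize(S,(327,300))
cv2.imwrite("pics/w4.png",o[:,:,::-1])
E
```

```text
time_s: 7.83
tool_pos: [572.2, 32.1, 303.6]
orientation: [1.068, 2.954, 0.0]
contact_force: [0.3, 0.8, 0.4]
grip_width: 34.2
finger_force: 0.0
[-0.21  0.53  0.16  1.78 -0.11  0.84  0.89] [-0.01345172 -0.00206242  0.00467441]
[(array([255.68581553, 252.99828197]), (226, 196, 61, 111)), (array([234.71240106, 110.45030783]), (217, 100, 38, 21)), (array([177.75157233, 117.78616352]), (169, 108, 19, 20)), (array([192.67714885, 134.88259958]), (185, 129, 20, 15)), (array([226.2688172, 123.9311828]), (220, 118, 18, 15)), (array([179.58474576, 103.39830508]), (171, 100, 17, 9)), (array([224.96707819, 142.17695473]), (221, 137, 10, 10)), (array([166.17299578, 141.48523207]), (161, 138, 12, 8)), (array([157.43589744, 129.73333333]), (155, 120, 8, 18))]
```

View pics/w4.png

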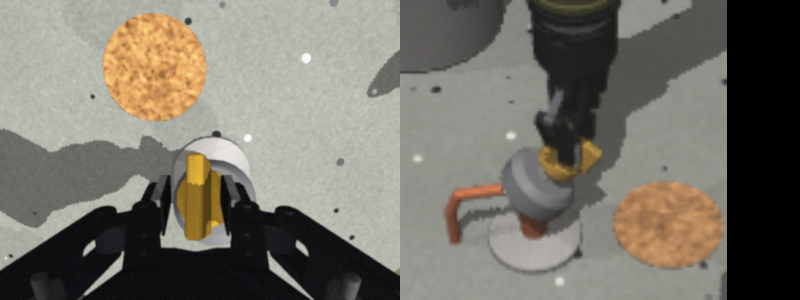

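The fingers straddle the bar symmetrically (bar at about (198,195), fingers at 165 and 230) with no contact force. Now start turning clockwise.

In the tool's units: -3 mm is -0.12, -2 mm is -0.08, 0.9 rad is 9.

```bash
echo '[[30, 0, 0, 0, 1.2], [30, 0, 0, 0, 2.4], [30, 0, 0, 0, 3.6], [30, 0, 0, -0.04, 4.8], [30, 0, 0, -0.04, 6], [30, 0, 0, -0.08, 7], [30, 0, 0, -0.08, 8], [30, 0, 0, -0.12, 9]]' | python3 drive.py
cat > look.py <<'E'
import sys
from h import *
from plant import ctrl
s=ctrl.sense();print(s["q"].round(2),s["contact_force"].round(1),s["ft_torque"].round(2))
M=R.from_rotvec(s["orientation"]).as_matrix();print("tool x yaw",np.degrees(np.arctan2(M[1,0],M[0,0])).round(1))
c=ctrl.camera("wrist")["color"]; S=ctrl.camera("scene")["color"][150:260,180:300]
o=np.zeros((300,800,3),np.uint8);o[:,:400]=cv2.resize(c,(400,300));o[:,400:727]=cv2.resize(S,(327,300))
cv2.imwrite(sys.argv[1],o[:,:,::-1])
E
python3 look.py pics/w5.png
```

```text
time_s: 8.6
tool_pos: [572.9, 33.9, 307.3]
orientation: [2.249, 2.193, 0.007]
contact_force: [3.9, 3.4, -2.4]
grip_width: 30.2
finger_force: 6.9
[-0.37  0.55  0.43  1.78 -0.29  0.87  0.16] [ 3.9  3.4 -2.4] [ 0.84 -0.65  0.29]
tool x yaw 88.6
```

View pics/w5.png

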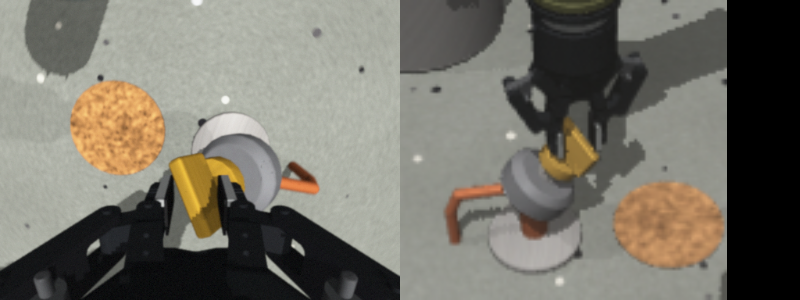

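The bar has followed by about 0.5 rad with a lag of about 25°, and the fork is engaged with low forces. Continuing.

```bash
echo '[[30, 0, 0, -0.04, 1.2], [30, 0, 0, -0.08, 2.4], [30, 0, 0, -0.12, 3.6], [30, 0, 0, -0.12, 4.8], [30, 0, 0, -0.12, 6]]' | python3 drive.py
echo '[[30, 0, 0, 0, 1.2], [30, 0, 0, 0, 2.4], [30, 0, 0, 0, 3.6], [30, 0, 0, 0, 4.8]]' | python3 drive.py
python3 look.py pics/w6.png
```

```text
time_s: 9.12
tool_pos: [572.4, 33.0, 310.6]
orientation: [-2.795, -1.433, -0.004]
contact_force: [-2.6, 2.6, 9.8]
grip_width: 30.0
finger_force: 10.2
time_s: 9.45
tool_pos: [571.4, 32.5, 310.7]
orientation: [-3.054, -0.726, 0.0]
contact_force: [-6.9, 3.1, 11.7]
grip_width: 29.9
finger_force: 10.9
[-0.55  0.62  0.74  1.78 -0.51  0.94 -0.7 ] [-6.9  3.1 11.7] [0.85 1.21 0.41]
tool x yaw 26.8
```

View pics/w6.png

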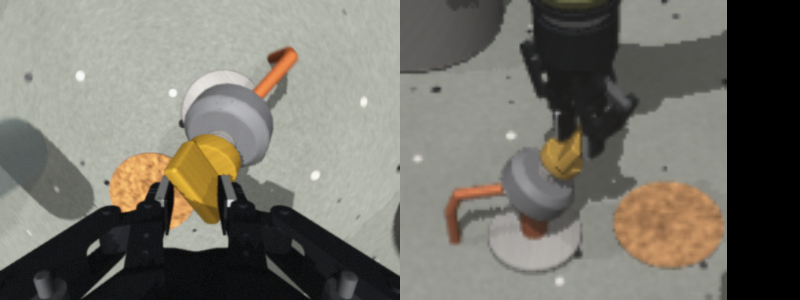

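The bar is now at a yaw of about 57° and following. I've used my 10 viewings, so from here I'll work from numbers. The end stop should show up as a torque rise near a tool yaw of −5 to −15°.

```bash
cat > n.py <<'E'
from h import *
from plant import ctrl
s=ctrl.sense();M=R.from_rotvec(s["orientation"]).as_matrix()
print("yaw",np.degrees(np.arctan2(M[1,0],M[0,0])).round(1),"q7",s["q"][6].round(2),s["contact_force"].round(1),s["ft_torque"].round(2))
W=ctrl.camera("wrist");b=blobs(W,(17,110,60),(28,255,255),(190,150,330,300),100)
# top face = brightest brass
if b:
    print(cv2.minAreaRect(b[0]),cen(b[0]))
    m=np.zeros(W["color"].shape[:2],np.uint8);cv2.drawContours(m,b,0,255,-1)
    v=cv2.cvtColor(W["color"],cv2.COLOR_RGB2HSV)[:,:,2]
    hi=((v>np.percentile(v[m>0],70))&(m>0)).astype(np.uint8)
    c=cv2.findContours(hi,cv2.RETR_EXTERNAL,cv2.CHAIN_APPROX_NONE)[0]
    print("bright",[cv2.minAreaRect(x) for x in sorted(c,key=cv2.contourArea)[-2:]])
E
python3 n.py
echo '[[30, 0, 0, 0, 1.2], [30, 0, 0, 0.04, 2.4], [30, 0, 0, 0.08, 3.6]]' | python3 drive.py ; python3 n.py
echo '[[30, 0, 0, 0, 1], [30, 0, 0, 0.04, 2]]' | python3 drive.py; python3 n.py
```

```text
yaw 26.8 q7 -0.7 [-4.6  2.2  9. ] [0.59 1.   0.26]
((268.7792053222656, 222.2830810546875), (103.60994720458984, 92.1859359741211), 48.57633590698242) [259.49965032 220.26715362]
bright [((234.7567596435547, 236.14820861816406), (62.36025619506836, 16.848295211791992), 44.02897644042969), ((283.80767822265625, 200.96153259277344), (60.184974670410156, 32.4499626159668), 56.3099365234375)]
time_s: 9.85
tool_pos: [571.3, 32.9, 308.5]
orientation: [-3.133, -0.168, 0.002]
contact_force: [-5.6, 4.8, 9.7]
grip_width: 29.7
finger_force: 9.0
yaw 6.1 q7 -0.98 [-5.6  4.8  9.7] [1.08 1.   0.34]
((261.8276062011719, 224.3972930908203), (104.62812805175781, 103.03372955322266), 43.78112030029297) [255.49019608 220.72646683]
bright [((227.67575073242188, 238.49258422851562), (35.10951614379883, 17.30849838256836), 50.710594177246094), ((273.10296630859375, 199.83824157714844), (57.109031677246094, 29.154760360717773), 59.03623962402344)]
time_s: 10.07
tool_pos: [571.5, 33.1, 307.3]
orientation: [-3.135, 0.143, 0.002]
contact_force: [-4.2, 4.5, 7.5]
grip_width: 30.5
finger_force: 7.3
yaw -5.2 q7 -1.14 [-4.2  4.5  7.5] [1.12 0.68 0.25]
((252.86746215820312, 223.92005920410156), (78.0165023803711, 109.47147369384766), 11.802434921264648) [253.93672876 219.72333569]
bright [((224.12327575683594, 216.32876586914062), (57.960262298583984, 23.90953254699707), 87.87889862060547), ((267.44061279296875, 196.72207641601562), (63.358123779296875, 24.417247772216797), 46.97493362426758)]
```

Still moving freely, with no torque rise. Continuing in small steps.

Units first: shifts go in units of 25 mm and turns go in units of 0.1 rad. So 0.2 rad is 2.

```bash
echo '[[30, 0, 0, 0, 1], [30, 0, 0, 0, 2]]' | python3 drive.py|grep -E 'contact|finger'; python3 n.py|head -1
echo '[[30, 0, 0, 0, 1], [30, 0, 0, 0, 1]]' | python3 drive.py|grep -E 'contact|finger'; python3 n.py|head -1
echo '[[30, 0, 0, 0, 1], [30, 0, 0, 0, 1]]' | python3 drive.py|grep -E 'contact|finger'; python3 n.py
```

```text
contact_force: [-3.3, 5.2, 5.6]
finger_force: 6.3
yaw -16.7 q7 -1.29 [-3.3  5.2  5.6] [0.99 0.59 0.22]
contact_force: [-4.6, 5.8, 8.1]
finger_force: 17.7
yaw -22.4 q7 -1.37 [-4.6  5.8  8.1] [0.99 0.34 0.8 ]
contact_force: [-4.6, 5.9, 10.1]
finger_force: 40.0
yaw -28.0 q7 -1.45 [-4.6  5.9 10.1] [0.73 0.27 1.66]
((248.0, 235.5), (127.0, 78.0), 90.0) [248.55869509 227.81823761]
bright [((251.44247436523438, 192.36282348632812), (61.25438690185547, 18.679222106933594), 22.2490234375), ((254.54769897460938, 282.6004638671875), (63.679779052734375, 29.85251235961914), 15.780754089355469)]
```

The torque rose from 0.25 to 1.66 N·m, so the stop is reached. I'll back the fork off, rise, and check the bar's angle.

```bash
echo '[[30, 0, 0, 0, -1.2], [30, 0, 0, 0, -2.4], [30, 0, 0, 0, -3.6], [34, 0, 0, 0, -4.5], [34, 0, 0, -0.4, -4.5], [34, 0, 0, -1.2, -4.5], [34, 0, 0, -2.6, -4.5], [60, 0, 0, -4.2, -4.5], [60, 0, 0, -4.68, -4.5], [60, 0, 0, -4.68, -4.5]]' | python3 drive.py
python3 - <<'E'
from h import *
from plant import ctrl
import pickle
s=ctrl.sense();M=R.from_rotvec(s["orientation"]).as_matrix();print(M[:2,0],s["q"].round(2))
C={n:ctrl.camera(n) for n in("wrist","scene","top")};pickle.dump(C,open("c5.pkl","wb"))
W=C["wrist"];print("cam",-geom(W)[2].T@geom(W)[3])
x,y=proj(W,[(569,33,150)])[0].astype(int);print(x,y)
b=blobs(W,(17,110,60),(28,255,255),(max(0,x-60),max(0,y-60),x+60,y+60),60)[0]
p=cv2.approxPolyDP(cv2.convexHull(b),2,True)[:,0];print(p.tolist())
P=np.array([plane(W,q,150)[:2] for q in p.astype(float)]);print(P.round(0).tolist())
m=np.zeros((384,512),np.uint8);cv2.drawContours(m,[b],0,255,-1)
# edges of the bar: long straight segments
g=cv2.cvtColor(W["color"],cv2.COLOR_RGB2GRAY)
L=cv2.HoughLinesP(cv2.bitwise_and(cv2.Canny(g,25,70),cv2.dilate(m,np.ones((5,5)))),1,np.pi/180,15,minLineLength=20,maxLineGap=4)
for l in L[:,0]:
    a,c=plane(W,l[:2].astype(float),150),plane(W,l[2:].astype(float),150);d=c-a
    print(l,"world yaw",np.degrees(np.arctan2(d[1],d[0])).round()%180,np.linalg.norm(d).round())
E
```

```text
time_s: 11.6
tool_pos: [572.4, 30.7, 428.1]
orientation: [-3.141, 0.069, -0.01]
contact_force: [1.3, 0.2, -0.5]
grip_width: 59.9
finger_force: 0.0
[ 0.99901037 -0.04398727] [-0.68  0.56  0.99  1.62 -0.49  1.23 -1.21]
cam [641.5907658   27.11757571 397.47458584]
246 193
[[248, 147], [265, 151], [273, 162], [272, 177], [263, 210], [252, 214], [237, 203], [229, 172], [234, 153]]
[[611.0, 30.0], [607.0, 16.0], [597.0, 9.0], [583.0, 10.0], [553.0, 19.0], [549.0, 29.0], [561.0, 42.0], [589.0, 48.0], [606.0, 42.0]]
[238 186 246 213] world yaw 13.0 26.0
[238 151 265 160] world yaw 69.0 25.0
[248 153 262 173] world yaw 32.0 22.0
[243 174 261 212] world yaw 22.0 39.0
[232 170 235 190] world yaw 5.0 18.0
[260 213 262 192] world yaw 173.0 20.0
[253 168 263 191] world yaw 21.0 23.0
[243 175 259 209] world yaw 22.0 35.0
```

```bash
python3 - <<'E'
from h import *
import pickle
W=pickle.load(open("c5.pkl","rb"))["wrist"];W3=pickle.load(open("w3.pkl","rb"))
xd=np.array([.968,-.249,0]);yd=np.array([.249,.968,0]);a=-.574*xd+np.array([0,0,.819]);u=np.cross(yd,a)
def ip(c,uv,p0):
    o,d=ray(c,uv);return o+d*((p0-o)@a)/(d@a)
def th(c,p,q,p0):
    d=ip(c,q,p0)-ip(c,p,p0);return np.degrees(np.arctan2(d@yd,d@u)).round(1),np.linalg.norm(d).round(1)
P0=np.array([569,33.5,149.5])
px=lambda x,y:(205+x/6-.4,163+y/6-.4)
print("start",th(W3,px(403,148),px(403,490),P0))
P1=P0+a*4.5
for l in([243,174,261,212],[243,175,259,209],[253,168,263,191]):print("end",th(W,l[2:],l[:2],P1))
from plant import ctrl
s=ctrl.sense();print("to jar lift pose",go(s,(450.6,240,428)),s["orientation"],s["tool_pos"])
# jar check in top/scene
C=pickle.load(open("c5.pkl","rb"));T,S=C["top"],C["scene"]
u0=proj(S,[(450.6,240,222)])[0].astype(int);print(u0)
k=blobs(S,(0,60,0),(16,255,95),(u0[0]-20,u0[1]-15,u0[0]+20,u0[1]+25),20)
print([(cen(x),cv2.boundingRect(x)) for x in k[:2]])
x,y,w,h=cv2.boundingRect(k[0]);print("knob top in scene at z222",plane(S,(x+w/2-.5,y+3.5),220))
E
```

```text
start (np.float64(-22.3), np.float64(51.4))
end (np.float64(27.6), np.float64(52.6))
end (np.float64(27.4), np.float64(46.6))
end (np.float64(27.9), np.float64(28.4))
to jar lift pose [-129.8 -202.5   -4.9] [-3.14041856e+00  6.70571223e-02  1.54550560e-03] [571.65083658  32.19067492 422.90143224]
[324 227]
[(array([323.44358312, 233.46597761]), (317, 224, 14, 20))]
knob top in scene at z222 [450.34745448 237.28254269 220.        ]
```

The nut has travelled 130° (2.27 rad) plus its starting value, so it is at the stop. Next, move back over the jar.

In the tool's units: -202 mm is -8.08, -130 mm is -5.2, -0.4 rad is -4.

```bash
echo '[[85, -0.52, -0.8, -0.2, -1], [85, -1.2, -1.84, -0.2, -2], [85, -1.92, -3.04, -0.2, -3], [85, -2.68, -4.24, -0.2, -4], [85, -3.48, -5.44, -0.2, -5], [85, -4.2, -6.56, -0.2, -6], [85, -4.72, -7.36, -0.2, -7], [85, -5.04, -7.88, -0.2, -8], [85, -5.2, -8.08, -0.2, -9], [85, -5.2, -8.08, -0.2, -9], [85, -5.2, -8.08, -0.2, -9]]' | python3 drive.py
python3 - <<'E'
from h import *
from plant import ctrl
s=ctrl.sense();W=ctrl.camera("wrist")
x,y=proj(W,[(450.5,239.5,222)])[0].astype(int);print(s["q"].round(2),x,y)
k=blobs(W,(0,60,0),(14,255,110),(x-45,max(0,y-45),x+45,y+45),100)
for b in k[:2]:print(cen(b),cv2.boundingRect(b))
# top disc: points farthest from the image centre along the radial lean
b=k[0];ctr=cv2.minEnclosingCircle(b);print(ctr)
O=-geom(W)[2].T@geom(W)[3]
base=proj(W,[(450.5,239.5,180)])[0];d=np.array([x,y])-base;d/=np.linalg.norm(d)
q=b[:,0].astype(float)@d;w=b[:,0].astype(float)@np.array([-d[1],d[0]]);r=np.ptp(w)/2
c=(q.max()-r)*d+(w.max()+w.min())/2*np.array([-d[1],d[0]]);print("top centre",c,r,plane(W,c,221))
print(go(s,(450.5,239.5,362)))
E
```

```text
time_s: 12.67
tool_pos: [450.4, 239.4, 427.4]
orientation: [2.858, 1.303, -0.003]
contact_force: [1.2, 0.1, -0.9]
grip_width: 85.0
finger_force: 0.0
[-1.08  0.39  0.79  1.77 -0.31  1.11 -0.9 ] 249 216
[249.70564704 207.46478742] (228, 180, 44, 54)
((250.14285278320312, 206.5), 26.994525909423828)
top centre [249.55036117 211.53163142] 21.556721632467358 [452.49604613 241.49842912 221.        ]
[ 0.3  0.1 65.4]
```

In the tool's units: 65 mm is 2.6, 63 mm is 2.52.

```bash
echo '[[85, 0, 0, 1.2, 0], [85, 0, 0, 2.08, 0], [85, 0, 0, 2.52, 0], [85, 0, 0, 2.6, 0], [85, 0, 0, 2.6, 0], [20, 0, 0, 2.6, 0], [20, 0, 0, 2.6, 0], [20, 0, 0, 2.6, 0], [20, 0, 0, 2.6, 0], [20, 0, 0, 2.6, 0], [20, 0, 0, 2.6, 0]]' | python3 drive.py
echo '[[20, 0, 0, -0.2, 0], [20, 0, 0, -0.8, 0], [20, 0, 0, -1.6, 0], [20, 0, 0, -1.6, 0]]' | python3 drive.py
python3 - <<'E'
from h import *
from plant import ctrl
s=ctrl.sense();C={n:ctrl.camera(n) for n in("top","scene","wrist")}
for n in("top","scene"):
    u=proj(C[n],[(475.7,50.5,4)])[0].astype(int)
    b=blobs(C[n],(5,60,60),(20,255,255),(u[0]-28,u[1]-28,u[0]+28,u[1]+28),100)
    for x in b[:1]:print(n,cv2.boundingRect(x),cv2.contourArea(x),circ([plane(C[n],p,4) for p in cv2.convexHull(x)[:,0].astype(float)],60))
W=C["wrist"];a=plane(W,proj(W,[(475.7,50.5,4)])[0],4);b=blobs(W,(5,60,60),(20,255,255),(0,0,512,384),800)
for x in b[:2]:print("w",cv2.boundingRect(x),circ([plane(W,p,4) for p in cv2.convexHull(x)[:,0].astype(float)],60))
print(go(s,(476,50.5,402)))
E
```

```text
time_s: 13.63
tool_pos: [450.8, 239.6, 363.9]
orientation: [-2.856, -1.307, -0.002]
contact_force: [-0.9, 0.9, 6.6]
grip_width: 28.6
finger_force: 59.1
time_s: 13.97
tool_pos: [451.3, 239.2, 405.6]
orientation: [2.857, 1.306, 0.005]
contact_force: [1.4, 0.0, -6.1]
grip_width: 28.4
finger_force: 60.1
top (226, 193, 39, 39) 1133.0 (array([476.59627017,  50.02163157]), np.float64(0.36368970928387817))
scene (258, 217, 41, 31) 962.5 (array([474.66348951,  51.39411662]), np.float64(0.29755495939014426))
w (314, 210, 78, 63) (array([477.24939114,  50.21687393]), np.float64(3.659262247189442))
w (220, 238, 62, 57) (array([335.96187158, 116.46047919]), np.float64(10.94746848287599))
[-126.5  142.1    3.4]
```

In the tool's units: 142 mm is 5.68, 137 mm is 5.48.

```bash
echo '[[20, -0.4, 0.44, 0, 0], [20, -1.04, 1.16, 0, 0], [20, -1.76, 1.96, 0, 0], [20, -2.52, 2.84, 0, 0], [20, -3.28, 3.68, 0, 0], [20, -4, 4.48, 0, 0], [20, -4.52, 5.08, 0, 0], [20, -4.88, 5.48, 0, 0], [20, -5.04, 5.68, 0, 0], [20, -5.04, 5.68, 0, 0], [20, -5.04, 5.68, 0, 0]]' | python3 drive.py
echo '[[20, 0, 0, 0.4, 0], [20, 0, 0, 0.8, 0], [20, 0, 0, 1.12, 0], [20, 0, 0, 1.28, 0], [20, 0, 0, 1.36, 0], [20, 0, 0, 1.4, 0], [20, 0, 0, 1.4, 0]]' | python3 drive.py
```

```text
time_s: 15.03
tool_pos: [475.5, 51.7, 402.6]
orientation: [-2.856, -1.306, 0.002]
contact_force: [0.3, 0.7, -7.1]
grip_width: 28.6
finger_force: 60.2
time_s: 15.62
tool_pos: [475.7, 51.3, 368.3]
orientation: [-2.857, -1.306, -0.0]
contact_force: [0.5, 0.6, -6.4]
grip_width: 28.3
finger_force: 60.3
```

```bash
for i in 1 2; do echo '[[20, 0, 0, 0.04, 0], [20, 0, 0, 0.04, 0], [20, 0, 0, 0.04, 0]]' | python3 drive.py|grep -E 'tool_pos|contact'; done
```

```text
tool_pos: [476.0, 51.1, 368.0]
contact_force: [-1.8, 0.6, 4.5]
tool_pos: [476.1, 51.0, 367.9]
contact_force: [-3.8, 1.1, 15.7]
```

Touchdown at the expected height. Release, rise, back away and check.

```bash
echo '[[20, 0, 0, -0.04, 0], [85, 0, 0, -0.04, 0], [85, 0, 0, -0.04, 0], [85, 0, 0, -0.04, 0], [85, 0, 0, -0.04, 0], [85, 0, 0, -0.4, 0], [85, 0, 0, -1.6, 0], [85, 0, 0, -3.2, 0], [85, 0, 0, -4.4, 0], [85, 0, 0, -4.4, 0], [85, 0, 0, -4.4, 0]]' | python3 drive.py
python3 - <<'E'
from h import *
from plant import ctrl
s=ctrl.sense();C={n:ctrl.camera(n) for n in("scene","wrist")};S,W=C["scene"],C["wrist"]
T=[]
for n,c in C.items():
    x,y=proj(c,[(476,50.5,226)])[0];b0=proj(c,[(476,50.5,184)])[0]
    x0,y0=int(x),int(y)
    b=blobs(c,(0,60,0),(14,255,110),(x0-45,max(0,y0-45),x0+45,y0+45) if n=="wrist" else (x0-18,y0-18,x0+18,y0+25),20)[0]
    d=np.array([x,y])-b0;d/=np.linalg.norm(d);e=np.array([-d[1],d[0]]);q=b[:,0].astype(float)
    r=np.ptp(q@e)/2;k=r if n=="wrist" else r*.6
    p=((q@d).max()-k)*d+((q@e).max()+(q@e).min())/2*e;T.append(ray(c,p));print(n,p,plane(c,p,225))
print("knob top",tri(*T))
E
```

```text
time_s: 17.03
tool_pos: [475.9, 50.9, 478.2]
orientation: [2.856, 1.306, 0.006]
contact_force: [0.1, 0.4, -1.0]
grip_width: 85.2
finger_force: 0.0
scene [282.59649997 175.21700094] [474.28567415  50.56570164 225.        ]
wrist [249.49686272 193.50951216] [477.23249661  52.62718941 225.        ]
knob top (array([476.87534423,  53.68634722, 228.28167779]), np.float64(2.092662258951889))
```

The knob top is at about (476,52,226), within about 3 mm of the coaster's centre and upright. The robot is clear, so I'll hand in.

```bash
python3 -c "
from plant import ctrl
print(ctrl.sign_off())"
```

```text
the job is handed in; nothing more can be done
None
```

The job is handed in (no verdict was returned): I set the jar aside, turned the wing nut clockwise about 2.27 rad to its stop, and stood the jar back upright about 3 mm from the coaster's centre, with the arm clear at 17 s.

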